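# Snap the canister lid home with the seating tool

### The job

The lid of the sample transport canister is only lying on its four wire clips. Take the seating tool from its round tray, fit its hollow foot over the boss on the lid, push straight down, squarely and gently (never above 28 N), until the lid clicks fully home, and keep it pressed there with about 18 N for at least a second so that the seal beds in; then stand the tool upright in its tray again. Touch the lid only with the tool and leave the things around alone.

Things in the scene. Friction and masses are not known exactly. Their poses are not given: they have to be found in the camera images.
- canister: fixed round grey canister, 84 mm across the foot, 68 mm across the wall, with a flat deck 60 mm above the origin and a 29 mm wide, 16 mm deep bore in the deck. Origin: centre of the underside, z up. Four steel wire clips stand round the deck at 45, 135, 225 and 315 degrees about z, up to 73 mm high and 40 mm from the axis.
- deck (a point): centre of the canister's deck; a soft black seal ring stands 1.5 mm proud of it. The clips' bars over it are sprung and give way outward: pushing the lid down takes a force that rises to some 10 to 20 N over about 6 mm (air under the lid adds 0.35 N for each mm/s), drops as the bars snap over the lid's rim (the click), then rises again once the lid meets the seal. How far an arm gives is not known; go by force.
- lid: loose round white snap lid, 56 mm across, 29 mm high over all: a 26 mm plug (lowest 14 mm), a bevelled flange with its flat upper face 22 mm above the origin, and a round boss on it. Origin: centre of the plug's underside, z up. At the start it lies on the clips, origin about 54 mm above the canister's; fully home its flange is on the deck, origin 46 mm above the canister's.
- lid_top (a point): centre of the top of the lid's boss (22 mm across, 7 mm high, bevelled edge), 29 mm above the lid's origin and 7 mm above the flange face that the tool's rim presses on
- tool_grip (a point): loose seating tool (about 150 g), 81 mm tall: round aluminium foot 40 mm across, and above it a black square grip, 28 x 28 mm, from 24 to 78 mm above the foot's lower rim. This point is on the tool's axis, 50 mm above that rim, where to grasp; x and y are square to the flats of the grip, z up.
- tool_foot (a point): centre of the tool's lower rim, 50 mm below tool_grip. The foot is hollow: a socket 26 mm across and 10 mm deep opens downward; with the lid's boss inside it the rim rests on the lid's flange
- tray: fixed round aluminium tray, 80 mm across, 74 mm inside, rim 8 mm high, floor 3 mm above the desk. Origin: centre of the underside
- timer: bystander: white desk timer, 60 x 64 x 20 mm, loose; origin at the centre of its underside
- tape_roll: bystander: roll of tape, 73 mm across, 18 mm high, loose; origin at the centre of its underside
- marker: bystander: marker pen lying on the desk, 128 mm long, 18 mm thick, loose; origin under its middle
Things that resemble listed ones, but are neither listed nor needed, are in the scene too. There is more than one size of the tray; the one meant has the size given above.

How it is judged:
On the way, in this order (a step that is already met when the one before it is completed fails the run):
1. the tool stands on the lid with the boss in its socket and pushes, the lid not yet home (contact force between tool and lid above 2 N and horizontal distance between tool_foot and lid_top below 0.004 m and z of tool_foot in the frame of lid below 0.025 m and angle between the z axis of tool_grip and the z axis of lid, either way round below 0.1 rad and z of lid in the frame of canister above 0.0485 m), for 0.1 s.
2. the lid, home, is kept pressed by the tool with 14 to 22 N for about a second (z of lid in the frame of canister below 0.0475 m and angle between the z axis of lid and the z axis of canister, either way round below 0.05 rad and horizontal distance between lid and canister below 0.003 m and contact force between tool and lid between 14 and 22 N), for 0.9 s.
At the end, for the whole second after the job is handed in: The lid is home: its origin less than 47.5 mm above the canister's origin (46 is seated), level within 3 degrees and within 3 mm of the canister's axis. The tool stands upright and still on the floor of its tray, inside the rim (z of lid in the frame of canister below 0.0475 m and angle between the z axis of lid and the z axis of canister, either way round below 0.05 rad and horizontal distance between lid and canister below 0.003 m and horizontal distance between tool_foot and tray below 0.02 m and z of tool_foot in the frame of tray below 0.006 m and angle between tool_grip's own z axis and vertical below 0.06 rad and linear speed of each of tool, lid below 0.02 m/s); the robot touches nothing.
It fails at once if the lid is pushed with more than 28 N (contact force between tool and lid above 28 N).
It fails at once if the lid is pushed with more than 10 N while the tool is over 8 degrees askew of the canister's axis or over 6 mm off the boss (contact force between tool and lid above 10 N and (angle between the z axis of tool_grip and the z axis of canister, either way round above 0.14 rad or horizontal distance between tool_foot and lid_top above 0.006 m)).
It fails at once if the robot itself touches the lid (contact force between any of the fingers, the arm and lid above 0.5 N).
It fails at once if the lid is knocked off the canister (horizontal distance between lid and canister above 0.02 m).
It fails at once if the timer, tape roll or marker is pushed more than 20 mm (distance of any of timer, tape_roll, marker from where it was at the start of the episode above 0.02 m).
It also fails if it takes over 58 s, if anything falls off the work surface, if the arm or the gripper's body presses on something with over 40 N, if the wrist force passes 120 N, or if a joint passes its speed limit or range.

### The arm

A 6-joint arm with a two-finger parallel gripper is mounted at the origin on a cart in front of the work surface, level with it; the furniture and walls round the work are solid. World frame = base frame: x ahead of the robot, y to its left, z up, the work surface at z = 0. Lengths are in m, angles in rad, forces in N, time in s.
With the tool pointing down it reaches from about 0.3 to 0.875 m from the base axis. Payload 4.2 kg.
Tool frame: the origin (TCP) lies at the very end of the fingers, on their centre line; the grasp point (between the pads) lies 19 mm behind it (env.grip_point_offset is the z of the grasp point in the tool frame, in m); z points along the fingers, y is the line along which they close (so a half turn about z gives the same grasp; the last joint's range is limited). The gripper opens to 85 mm and grips with 20 to 120 N. Pads are 22 mm wide; open, the fingers measure 114 mm over their backs; the gripper's body (76 mm by 85 mm) begins 54 mm behind the grasp point. The pads swing forward as they close: fully open they stand 13 mm farther back than shut.
Start: joints at [-1.354, 0.32, 1.565, -0, 1.257, -0.02], TCP at [0.135, -0.559, 0.231] pointing down, gripper open.
Joint ranges: [-3.11, 3.11], [-0.84, 2.01], [0.21, 2.61], [-1.34, 4.49], [0.05, 2.63], [-2.56, 2.56]. Speed limits (rad/s): [2.57, 2.57, 3.14, 3.14, 3.14, 3.14].

### API

Orientations are given as a rotation vector (axis times angle).
In Python, from rig import env gives the robot as it stands.
- The arm moves only by the tool arm_command, never from a script. Its argument "moves" is a list of rows, each an object with "slide": the shift along the tool's x, y, z in mm, a list of three; "twist": the turn, a rotation vector about the tool's x, y, z in rad, a list of three; "jaw": the opening, from 0 (shut) to 1 (fully open). A call has 1 to 8 rows; each row is the pose to reach, as a shift and turn from the pose commanded when the call began, along the tool's axes at that moment; what a row does not reach only later rows make up. A row lasts 1/8 s, in which the tool goes at most 62.5 mm and 10.7 degrees, less where a joint would pass 70% of its speed; a pose out of reach is approached as far as the arm can. A call with a gripper value outside its range is refused whole. The fingers move at their own pace and stop on an object; "squeeze" is the grip in N (left out, the last holds). Time passes only in rows, so rows that repeat a pose let the fingers close. It gives the time, the measured TCP pose, the force, the opening and the grip force at its end, in the units of the state.
- env.read_state(): the state, without advancing time (a new reading comes with each control period).
- env.read_camera(name): name is "side" or "top"; returns the picture (420x560x3 uint8, red, green, blue); there is no depth.
- env.calibration(name): a dict with "intrinsics" (3x3 intrinsics, pixels), "position" and "orientation" of the camera in the world. Camera axes: x right, y down, z forward; pixel columns grow to the right and rows downward; lengths in m; the calibration is good to about 2 mm. A picture is of the moment at which its call begins. calibration takes no time and is no camera call.
- env.finish_job(): hands the job in; it is judged then, once.
The state is a dict: "t": time; "joint_positions": joint angles; "joint_velocities": joint speeds; "joint_torque": joint torques, N m; "position": TCP position; "ee_rot": TCP orientation; "force": force on the tool from outside, world axes, zero at the start; "moment": the same for the moment, N m; "finger_gap": finger opening in m; "grip_force": force on a finger pad.
Only numpy, scipy, OpenCV 4.12 (cv2) and the standard library are available. Lean on these libraries where they do the work, as an engineer would, in place of code of your own. Each camera call takes 0.05 s, during which the arm holds its last target. There are 200 camera calls.

## Working session

There is one attempt and no reset: what is moved stays moved. The work goes in short steps, Python scripts to look and compute and a tool call to move; the robot and the scene stay as the last step left them, time stands still between calls to the robot, and variables do not carry over. Pictures are saved under pics/ and viewed, at most 10 in all, crops included, and the job is handed in when it is done.

Besides the shell and the picture viewer there is one more tool, called after "Request:" by a JSON object that holds its "op" and its "data", one argument or row to a line. arm_command: Moves the arm, as the interface text tells. Its arguments: {"type":"object","properties":{"moves":{"type":"array","items":{"type":"object","properties":{"slide":{"type":"array","items":{"type":"number"}},"twist":{"type":"array","items":{"type":"number"}},"jaw":{"type":"number"}}}},"squeeze":{"type":"number"}},"required":["moves"]}

```bash
mkdir -p pics
python3 - <<'E'
from rig import env
import cv2
s=env.read_state()
print({k:s[k] for k in ("t","position","ee_rot","force","finger_gap")}, env.grip_point_offset)
for n in("top","side"):
    im=env.read_camera(n); cv2.imwrite(f"pics/{n}0.png",im[:,:,::-1]); print(n,env.calibration(n))
E
```

```text
{'t': 0.0, 'position': array([ 0.1348014 , -0.55847968,  0.23049215]), 'ee_rot': array([-3.11787423e+00, -3.70920578e-01,  2.71400883e-04]), 'force': array([ 0.74431598, -0.08975929,  0.68713127]), 'finger_gap': 0.08548646416528834} -0.0187
top {'intrinsics': array([[494.53880313,   0.        , 286.3402697 ],
       [  0.        , 494.53880313, 211.87397572],
       [  0.        ,   0.        ,   1.        ]]), 'position': array([ 0.3410925 , -0.07569088,  1.25950367]), 'orientation': array([-2.0945043 ,  2.15691153, -0.1604359 ])}
side {'intrinsics': array([[434.96483939,   0.        , 279.52132149],
       [  0.        , 434.96483939, 210.03950584],
       [  0.        ,   0.        ,   1.        ]]), 'position': array([0.0584241 , 0.67899489, 0.49494137]), 'orientation': array([-0.68836467,  2.33478781, -1.45647263])}
```

View pics/top0.png

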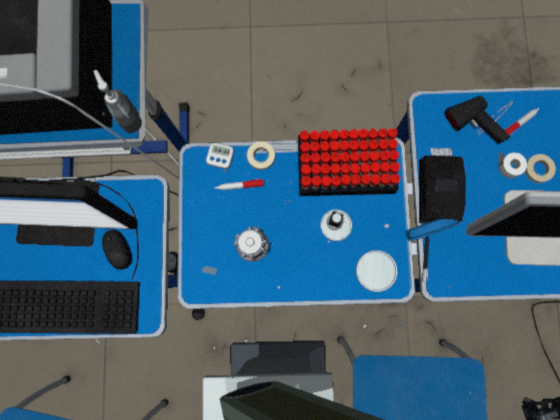

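View pics/side0.png

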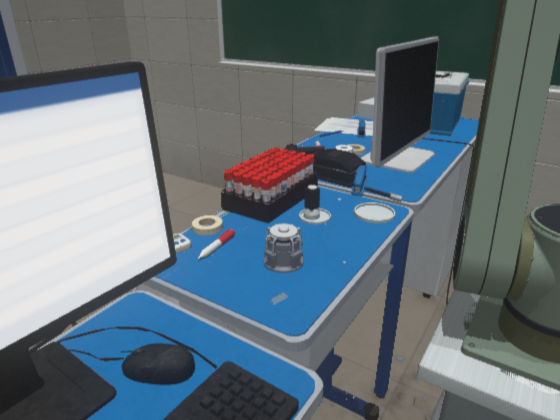

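The top view shows the tool in its tray at about (336,222), the canister and lid at about (252,243), and an empty larger tray at (376,270). In the side view the tool is at (312,203) and the lid at (284,230). I'll enlarge both areas.

```bash
cat > h.py <<'E'
import numpy as np, cv2
from scipy.spatial.transform import Rotation as R
from rig import env
def cam(n):
    c=env.calibration(n); return c["intrinsics"],np.array(c["position"]),R.from_rotvec(c["orientation"]).as_matrix()
def onplane(n,uv,z):
    K,p,M=cam(n); d=M@np.linalg.solve(K,[uv[0],uv[1],1]); return p+d*(z-p[2])/d[2]
def proj(n,P):
    K,p,M=cam(n); q=K@(M.T@(np.array(P)-p)); return q[:2]/q[2]
def tri(pairs):
    A=np.zeros((3,3));b=np.zeros(3)
    for n,uv in pairs:
        K,p,M=cam(n); d=M@np.linalg.solve(K,[uv[0],uv[1],1]); d/=np.linalg.norm(d)
        Q=np.eye(3)-np.outer(d,d);A+=Q;b+=Q@p
    return np.linalg.solve(A,b)
E
python3 - <<'E'
from h import *
t=cv2.imread("pics/top0.png");s=cv2.imread("pics/side0.png")
c=lambda im,x,y,w=37:cv2.resize(im[y-w:y+w,x-w:x+w],(399,299) if 0 else (390,390),interpolation=cv2.INTER_CUBIC)
g=lambda im,x,y:cv2.resize(im[y-25:y+25,x-25:x+25],(300,300),interpolation=cv2.INTER_CUBIC)
cv2.imwrite("pics/crop0.png",np.vstack([np.hstack([g(t,336,224),g(t,252,243)]),np.hstack([g(s,312,203),g(s,284,245)])]))
# sanity: projections of desk points
for z in (0,.084):print(z,onplane("top",(336,220),z),onplane("top",(252,243),z))
E
```

```text
0 [ 0.52963307 -0.18396986  0.        ] [0.47672804 0.03321024 0.        ]
0.084 [ 0.51705875 -0.17674842  0.084     ] [0.4676821  0.02594731 0.084     ]
```

View pics/crop0.png

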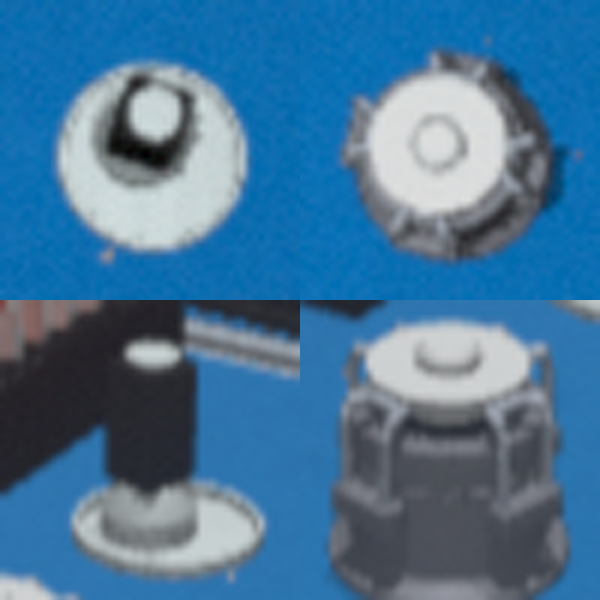

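Tray diameter comes to 31.6 px, about 80 mm, so it is the right one. In the top view the tool cap is at (337.0,217.0) and the boss at (250.0,241.5). In the side view the cap is at (312,186.5) and the boss at (283.5,227). The grip's lower edge slopes about 13° in the image. Next I'll refine these by mask.

Run:
```python
from h import *
t=cv2.imread("pics/top0.png");s=cv2.imread("pics/side0.png")
def el(im,x0,y0,x1,y1,thr,k=8):
    c=cv2.resize(cv2.cvtColor(im[y0:y1,x0:x1],cv2.COLOR_BGR2GRAY),None,fx=k,fy=k,interpolation=cv2.INTER_CUBIC)
    cs,_=cv2.findContours((c>thr).astype(np.uint8),0,1)
    m=max(cs,key=cv2.contourArea);(x,y),(a,b),_=cv2.fitEllipse(cv2.convexHull(m))
    return np.array([x0+(x+.5)/k-.5,y0+(y+.5)/k-.5]),a/k,b/k
capt=el(t,332,211,343,222,130);caps=el(s,305,182,320,190,130)
print("cap",capt,caps)
print("cap tri",tri([("top",capt[0]),("side",caps[0])]),onplane("top",capt[0],.084),onplane("side",caps[0],.084))
# tray: non-blue
hsv=cv2.cvtColor(t,cv2.COLOR_BGR2HSV)
def nb(x0,y0,x1,y1,k=8):
    c=cv2.resize(hsv[y0:y1,x0:x1,1],None,fx=k,fy=k,interpolation=cv2.INTER_CUBIC)
    cs,_=cv2.findContours((c<130).astype(np.uint8),0,1);m=max(cs,key=cv2.contourArea)
    (x,y),(a,b),_=cv2.fitEllipse(m);return np.array([x0+(x+.5)/k-.5,y0+(y+.5)/k-.5]),a/k,b/k
tr=nb(316,204,356,246);print("tray",tr,onplane("top",tr[0],.006))
lid=el(t,235,225,265,258,175);print("lid",lid,onplane("top",lid[0],.076))
b0=np.array([250.0,241.5]);b1=np.array([283.5,227.1])
print("boss",tri([("top",b0),("side",b1)]),onplane("top",b0,.083),onplane("side",b1,.083))
# grip edges
a=onplane("top",(311+110/6,199+155/6),.027);b=onplane("top",(311+165/6,199+168/6),.027);print("edge yaw",np.degrees(np.arctan2(*(b-a)[:2])))
for uv in((301,194),(350,194),(398,193)):print("rack base",onplane("top",uv,0))
print("rack top", [onplane("top",uv,.06) for uv in((310,182),(345,183))])
p=onplane("top",(303,140),0.06)
print(tri([("top",(393,184)),("side",(308,180))]))
```

```text
cap (array([337.45206165, 215.42701721]), 9.524018287658691, 14.243745803833008) (array([312.02917433, 186.545084  ]), 4.054783821105957, 8.987130165100098)
cap tri [ 0.52674683 -0.18172803  0.08160741] [ 0.5280575  -0.18072403  0.084     ] [ 0.52216947 -0.17715076  0.084     ]
tray (array([335.71953773, 224.99584198]), 31.721158981323242, 32.530982971191406) [ 0.51586039 -0.18216586  0.006     ]
lid (array([249.39905739, 241.61968422]), 22.894811630249023, 23.464574813842773) [0.4720638  0.03285199 0.076     ]
boss [0.47158225 0.0308354  0.08159125] [0.47153369 0.0307661  0.083     ] [0.47005197 0.03301429 0.083     ]
edge yaw -164.77324722028192
rack base [ 0.60067093 -0.09628499  0.        ]
rack base [ 0.59663843 -0.22321391  0.        ]
rack base [ 0.595341   -0.34723884  0.        ]
rack top [array([ 0.61798977, -0.1186276 ,  0.06      ]), array([ 0.61265497, -0.20519322,  0.06      ])]
[ 0.61542514 -0.32900046  0.02844741]
```

```bash
cat >> h.py <<'E'
def go(P,yaw):
    "slide mm and twist to TCP P, pointing down, closing line at angle yaw from world y"
    s=env.read_state(); M=R.from_rotvec(s["ee_rot"])
    T=R.from_euler('z',yaw)*R.from_euler('x',np.pi)
    print("t",s["t"],"at",np.round(s["position"],4),"F",np.round(s["force"],1),"gap",round(s["finger_gap"],4),"yaw",M.as_matrix()[:,1],
     "\nslide",np.round(M.inv().apply(np.array(P)-s["position"])*1e3,1),"twist",np.round((M.inv()*T).as_rotvec(),3))
E
python3 -c "
from h import *
go([.523,-.179,.16],-.262)"
```

```text
t 0.1 at [ 0.1348 -0.5585  0.2306] F [0.3 0.8 0. ] gap 0.0854 yaw [ 0.23460845 -0.97208873 -0.00153945] 
slide [ 466.4 -277.8   71. ] twist [-0.002  0.     0.499]
```

Request:
{"op": "arm_command", "data": {
  "moves": [
    {"slide": [40,-24,5],"twist": [0,0,0.05],"jaw": 1},
    {"slide": [90,-54,10],"twist": [0,0,0.1],"jaw": 1},
    {"slide": [140,-83,15],"twist": [0,0,0.16],"jaw": 1},
    {"slide": [190,-113,20],"twist": [0,0,0.23],"jaw": 1},
    {"slide": [240,-143,27],"twist": [0,0,0.3],"jaw": 1},
    {"slide": [290,-173,35],"twist": [0,0,0.36],"jaw": 1},
    {"slide": [340,-203,43],"twist": [0,0,0.42],"jaw": 1},
    {"slide": [390,-232,50],"twist": [0,0,0.5],"jaw": 1}
  ]
}}

```text
t: 1.1
position: [0.4605, -0.2403, 0.1808]
ee_rot: [3.114, -0.416, -0.001]
force: [0.1, -0.5, 1.0]
finger_gap: 0.0855
grip_force: 0.0
```

```bash
python3 -c "
from h import *
go([.523,-.179,.16],-.262)"
```

```text
t 1.1 at [ 0.4605 -0.2403  0.1808] F [ 0.1 -0.5  1. ] gap 0.0855 yaw [-2.62460857e-01 -9.64942631e-01  1.33848307e-04] 
slide [ 44.2 -75.6  20.8] twist [ 0.     0.    -0.004]
```

Request:
{"op": "arm_command", "data": {
  "moves": [
    {"slide": [22,-37,10],"twist": [0,0,0],"jaw": 1},
    {"slide": [40,-69,19],"twist": [0,0,0],"jaw": 1},
    {"slide": [44,-76,20],"twist": [0,0,0],"jaw": 1},
    {"slide": [44,-76,20],"twist": [0,0,0],"jaw": 1}
  ]
}}

```text
t: 1.6
position: [0.5216, -0.18, 0.161]
ee_rot: [3.114, -0.411, -0.002]
force: [-0.3, -0.7, 0.5]
finger_gap: 0.0852
grip_force: 0.0
```

Run:
```python
from h import *
go([.523,-.179,.034],-.262)
s=env.read_camera("side")[:,:,::-1];t=env.read_camera("top")[:,:,::-1]
print([proj("side",env.read_state()["position"])])
cv2.imwrite("pics/a.png",np.hstack([cv2.resize(s[130:240,260:370],(440,440),interpolation=cv2.INTER_CUBIC),cv2.resize(t[190:255,300:355],(340,440),interpolation=cv2.INTER_CUBIC)]))
```

```text
t 1.6 at [ 0.5216 -0.18    0.161 ] F [-0.3 -0.7  0.5] gap 0.0852 yaw [-2.59354717e-01 -9.65782030e-01  4.49282114e-04] 
slide [  1.3  -1.4 127. ] twist [ 0.     0.001 -0.   ]
[array([314.12483545, 155.63580347])]
```

View pics/a.png

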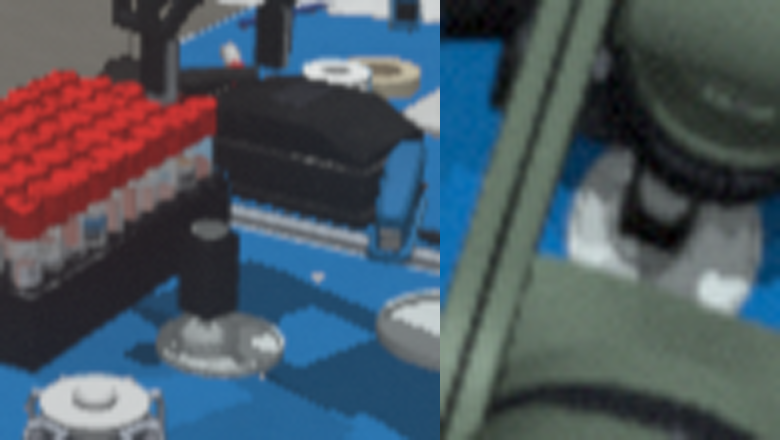

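Fingers straddle the tool, seen at side crop (155,95) and (272,65), with the tool midway at about (210,230). Descending.

Request:
{"op": "arm_command", "data": {
  "moves": [
    {"slide": [1,-1,30],"jaw": 1},
    {"slide": [1,-1,65],"jaw": 1},
    {"slide": [1,-1,95],"jaw": 1},
    {"slide": [1,-1,115],"jaw": 1},
    {"slide": [1,-1,126],"jaw": 1},
    {"slide": [1,-1,126],"jaw": 1},
    {"slide": [1,-1,126],"jaw": 0.6},
    {"slide": [1,-1,126],"jaw": 0.4}
  ],
  "squeeze": 30
}}

```text
schema error: expected keys slide, twist, jaw
```

Request:
{"op": "arm_command", "data": {
  "moves": [
    {"slide": [0,0,0],"jaw": 0.2},
    {"slide": [0,0,0],"jaw": 0.1},
    {"slide": [0,0,0],"jaw": 0.1},
    {"slide": [0,0,0],"jaw": 0},
    {"slide": [0,0,0],"jaw": 0}
  ],
  "squeeze": 60
}}

```text
schema error: expected keys slide, twist, jaw
```

Request:
{"op": "arm_command", "data": {
  "moves": [
    {"slide": [1,-1,30],"twist": [0,0,0],"jaw": 1},
    {"slide": [1,-1,65],"twist": [0,0,0],"jaw": 1},
    {"slide": [1,-1,95],"twist": [0,0,0],"jaw": 1},
    {"slide": [1,-1,115],"twist": [0,0,0],"jaw": 1},
    {"slide": [1,-1,126],"twist": [0,0,0],"jaw": 1},
    {"slide": [1,-1,126],"twist": [0,0,0],"jaw": 1},
    {"slide": [1,-1,126],"twist": [0,0,0],"jaw": 0.6},
    {"slide": [1,-1,126],"twist": [0,0,0],"jaw": 0.4}
  ],
  "squeeze": 30
}}

```text
t: 2.7
position: [0.5236, -0.1796, 0.0362]
ee_rot: [3.114, -0.412, 0.003]
force: [-1.1, -0.9, 0.1]
finger_gap: 0.0519
grip_force: 0.0
```

Request:
{"op": "arm_command", "data": {
  "moves": [
    {"slide": [0,0,0],"twist": [0,0,0],"jaw": 0.2},
    {"slide": [0,0,0],"twist": [0,0,0],"jaw": 0.1},
    {"slide": [0,0,0],"twist": [0,0,0],"jaw": 0.1},
    {"slide": [0,0,0],"twist": [0,0,0],"jaw": 0},
    {"slide": [0,0,0],"twist": [0,0,0],"jaw": 0}
  ],
  "squeeze": 60
}}

```text
t: 3.32
position: [0.5235, -0.1794, 0.036]
ee_rot: [3.114, -0.412, 0.002]
force: [-0.2, -0.2, 4.9]
finger_gap: 0.0277
grip_force: 58.1
```

```bash
python3 -c "
from h import *
go([.523,-.179,.034],-.262)"
```

```text
t 3.325 at [ 0.5235 -0.1794  0.036 ] F [-0.2 -0.2  4.9] gap 0.0277 yaw [-2.60069055e-01 -9.65590005e-01  1.70322660e-04] 
slide [-0.6 -0.3  2. ] twist [ 0.    -0.001 -0.001]
```

Tool gripped (gap 27.7 mm, 58 N). Now lift it and carry it over the canister.

Request:
{"op": "arm_command", "data": {
  "moves": [
    {"slide": [0,0,-15],"twist": [0,0,0],"jaw": 0},
    {"slide": [0,0,-40],"twist": [0,0,0],"jaw": 0},
    {"slide": [0,0,-75],"twist": [0,0,0],"jaw": 0},
    {"slide": [0,0,-105],"twist": [0,0,0],"jaw": 0},
    {"slide": [0,0,-120],"twist": [0,0,0],"jaw": 0},
    {"slide": [0,0,-120],"twist": [0,0,0],"jaw": 0}
  ]
}}

```text
t: 4.08
position: [0.5233, -0.1794, 0.1561]
ee_rot: [3.114, -0.412, 0.003]
force: [0.6, 0.2, -1.1]
finger_gap: 0.0275
grip_force: 57.8
```

Run:
```python
from h import *
go([.4712,.032,.137],-.262)
s=env.read_camera("side")[:,:,::-1]
cv2.imwrite("pics/b_full.png",s)
```

```text
t 4.075 at [ 0.5233 -0.1794  0.1561] F [ 0.6  0.2 -1.1] gap 0.0275 yaw [-2.60152486e-01 -9.65567508e-01  2.65563110e-04] 
slide [-105.4 -190.6   18.8] twist [ 0.    -0.002 -0.001]
```

Request:
{"op": "arm_command", "data": {
  "moves": [
    {"slide": [-10,-18,0],"twist": [0,0,0],"jaw": 0},
    {"slide": [-29,-52,0],"twist": [0,0,0],"jaw": 0},
    {"slide": [-52,-94,0],"twist": [0,0,0],"jaw": 0},
    {"slide": [-76,-137,0],"twist": [0,0,0],"jaw": 0},
    {"slide": [-95,-172,4],"twist": [0,0,0],"jaw": 0},
    {"slide": [-105,-190,10],"twist": [0,0,0],"jaw": 0},
    {"slide": [-105.4,-190.6,19],"twist": [0,0,0],"jaw": 0},
    {"slide": [-105.4,-190.6,19],"twist": [0,0,0],"jaw": 0}
  ]
}}

```text
t: 5.12
position: [0.4697, 0.0321, 0.135]
ee_rot: [3.114, -0.411, -0.005]
force: [0.2, -0.6, -1.2]
finger_gap: 0.0275
grip_force: 58.1
```

Run:
```python
from h import *
go([.4712,.032,.137],-.262)
s=env.read_camera("side")[:,:,::-1];t=env.read_camera("top")[:,:,::-1]
cv2.imwrite("pics/sb.png",s);cv2.imwrite("pics/tb.png",t)
cv2.imwrite("pics/c.png",np.hstack([cv2.resize(s[185:275,249:319],(420,540),interpolation=cv2.INTER_CUBIC),cv2.resize(t[220:265,230:260+1],(372,540),interpolation=cv2.INTER_CUBIC)]))
```

```text
t 5.125 at [0.4697 0.0321 0.135 ] F [ 0.2 -0.6 -1.2] gap 0.0275 yaw [-0.25961746 -0.96571065  0.00131098] 
slide [ 1.4 -0.3 -2. ] twist [ 0.001  0.003 -0.001]
```

View pics/c.png

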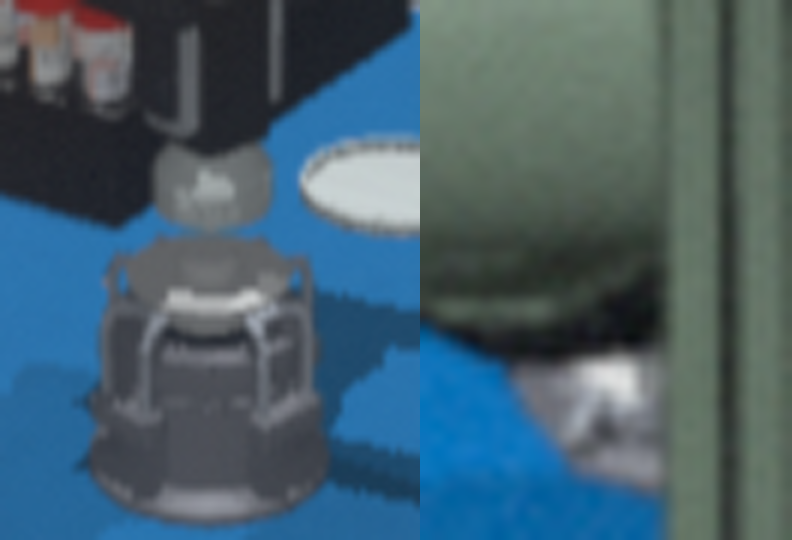

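Run:
```python
from h import *
p=env.read_state()["position"]
f=onplane("side",(284.2,218.6),.102);print("foot by side",f, "boss by side",onplane("side",(283.5,227.1),.083))
a=np.linspace(0,2*np.pi,72)
def ext(c,r,z):
    q=np.array([proj("side",[c[0]+r*np.cos(k),c[1]+r*np.sin(k),z]) for k in a]);q=(q-[249,185]+.42)*6
    return q[:,0].min(),q[:,0].max(),q[:,1].min(),q[:,1].max()
print("pred foot at tcp xy",ext(p,.02,.102)); 
for c in((.470,.033),(.4715,.031),(.472,.033)):print(c,"lid flange",ext(c,.028,.076),"boss",ext(c,.0095,.083))
```

```text
foot by side [0.46897547 0.03213705 0.102     ] boss by side [0.47005197 0.03301429 0.083     ]
pred foot at tcp xy (np.float64(149.33277693068558), np.float64(270.40133995898907), np.float64(175.1615334919717), np.float64(230.36225987865092))
(0.47, 0.033) lid flange (np.float64(125.88295149242325), np.float64(293.4671616771818), np.float64(234.49857900331406), np.float64(315.0485674644859)) boss (np.float64(181.17007577685982), np.float64(238.20593049595337), np.float64(241.75585720822792), np.float64(268.7989816161214))
(0.4715, 0.031) lid flange (np.float64(125.53036334080483), np.float64(292.6852841176693), np.float64(231.12125664313479), np.float64(311.25851589458284)) boss (np.float64(180.67421965749364), np.float64(237.56351597268045), np.float64(238.28444892925702), np.float64(265.18862174457047))
(0.472, 0.033) lid flange (np.float64(120.9294177864223), np.float64(288.33092993520734), np.float64(233.0373693962621), np.float64(313.40744556990865)) boss (np.float64(176.14063789620005), np.float64(233.11411964596337), np.float64(240.2537888609597), np.float64(267.2363481400165))
```

Side crop: foot spans x 154–273 with lower edge y≈231, against a lid at x 125–293 and boss centre at about (210,255). The boss is roughly 1.7 mm further in +x than the foot. I'll correct that and lower to just above the boss.

```bash
python3 -c "
from h import *
go([.4714,.0318,.120],-.262)"
```

```text
t 5.225 at [0.4708 0.0316 0.1359] F [ 0.2  0.2 -0.9] gap 0.0282 yaw [-2.60861473e-01 -9.65376117e-01  4.94220861e-04] 
slide [ 0.5 -0.3 15.9] twist [ 0.     0.001 -0.002]
```

Request:
{"op": "arm_command", "data": {
  "moves": [
    {"slide": [0.3,0,5],"twist": [0,0,0],"jaw": 0},
    {"slide": [0.3,0,11],"twist": [0,0,0],"jaw": 0},
    {"slide": [0.3,0,16],"twist": [0,0,0],"jaw": 0},
    {"slide": [0.3,0,16],"twist": [0,0,0],"jaw": 0},
    {"slide": [0.3,0,16],"twist": [0,0,0],"jaw": 0}
  ]
}}

```text
t: 5.85
position: [0.4713, 0.032, 0.1204]
ee_rot: [3.114, -0.412, 0.0]
force: [0.1, -0.8, -2.5]
finger_gap: 0.0277
grip_force: 58.1
```

Run:
```python
from h import *
go([.4714,.0318,.109],-.262)
s=env.read_camera("side")[:,:,::-1]
cv2.imwrite("pics/d.png",cv2.resize(s[195:265,254:314],(600,600*7//6//1)[:2] if 0 else (510,595),interpolation=cv2.INTER_CUBIC))
```

```text
t 5.85 at [0.4713 0.032  0.1204] F [ 0.1 -0.8 -2.5] gap 0.0277 yaw [-2.60168610e-01 -9.65563200e-01  4.36943355e-05] 
slide [ 0.2  0.2 11.4] twist [ 0.    -0.    -0.001]
```

View pics/d.png

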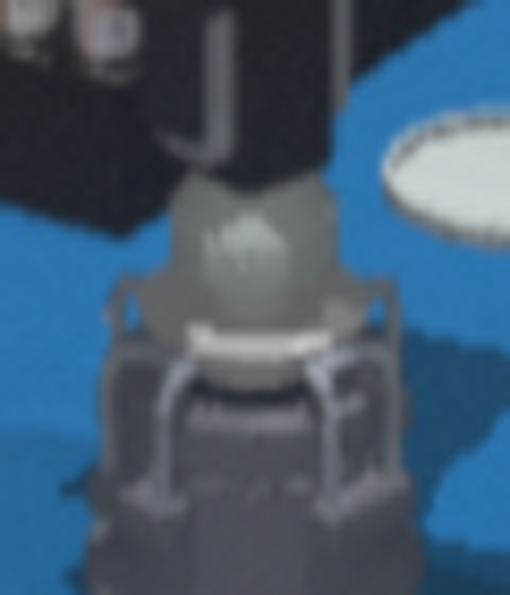

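Foot spans x 172–337 (centre 254.5) and the lid about 136–375 (centre 255.5), so they are aligned sideways. Descending gently.

Request:
{"op": "arm_command", "data": {
  "moves": [
    {"slide": [0.1,0.1,2],"twist": [0,0,0],"jaw": 0},
    {"slide": [0.1,0.1,4],"twist": [0,0,0],"jaw": 0},
    {"slide": [0.1,0.1,6],"twist": [0,0,0],"jaw": 0},
    {"slide": [0.1,0.1,8],"twist": [0,0,0],"jaw": 0},
    {"slide": [0.1,0.1,9],"twist": [0,0,0],"jaw": 0},
    {"slide": [0.1,0.1,9],"twist": [0,0,0],"jaw": 0}
  ]
}}

```text
t: 6.65
position: [0.4712, 0.0319, 0.1112]
ee_rot: [3.114, -0.412, -0.0]
force: [-0.1, 0.4, -1.9]
finger_gap: 0.0281
grip_force: 58.1
```

Request:
{"op": "arm_command", "data": {
  "moves": [
    {"slide": [0,0,0.5],"twist": [0,0,0],"jaw": 0},
    {"slide": [0,0,1],"twist": [0,0,0],"jaw": 0},
    {"slide": [0,0,1.5],"twist": [0,0,0],"jaw": 0},
    {"slide": [0,0,2],"twist": [0,0,0],"jaw": 0},
    {"slide": [0,0,2],"twist": [0,0,0],"jaw": 0}
  ]
}}

```text
t: 7.28
position: [0.4712, 0.032, 0.1093]
ee_rot: [3.114, -0.412, -0.0]
force: [-0.2, -0.5, -2.3]
finger_gap: 0.0278
grip_force: 58.1
```

Request:
{"op": "arm_command", "data": {
  "moves": [
    {"slide": [0,0,0.4],"twist": [0,0,0],"jaw": 0},
    {"slide": [0,0,0.8],"twist": [0,0,0],"jaw": 0},
    {"slide": [0,0,1.2],"twist": [0,0,0],"jaw": 0},
    {"slide": [0,0,1.2],"twist": [0,0,0],"jaw": 0}
  ]
}}

```text
t: 7.78
position: [0.4713, 0.0319, 0.1083]
ee_rot: [3.114, -0.412, 0.001]
force: [-0.6, -0.0, 2.2]
finger_gap: 0.0274
grip_force: 58.3
```

Contact: about 4 N over the −2 N baseline. I'll keep going in small steps.

Request:
{"op": "arm_command", "data": {
  "moves": [
    {"slide": [0,0,0.3],"twist": [0,0,0],"jaw": 0},
    {"slide": [0,0,0.6],"twist": [0,0,0],"jaw": 0},
    {"slide": [0,0,0.9],"twist": [0,0,0],"jaw": 0},
    {"slide": [0,0,0.9],"twist": [0,0,0],"jaw": 0}
  ]
}}

```text
t: 8.28
position: [0.4714, 0.0319, 0.1078]
ee_rot: [-3.114, 0.412, -0.001]
force: [-2.0, -0.7, 6.7]
finger_gap: 0.0274
grip_force: 58.9
```

Request:
{"op": "arm_command", "data": {
  "moves": [
    {"slide": [0,0,0.3],"twist": [0,0,0],"jaw": 0},
    {"slide": [0,0,0.6],"twist": [0,0,0],"jaw": 0},
    {"slide": [0,0,0.9],"twist": [0,0,0],"jaw": 0},
    {"slide": [0,0,0.9],"twist": [0,0,0],"jaw": 0}
  ]
}}

```text
t: 8.78
position: [0.4717, 0.032, 0.1073]
ee_rot: [-3.114, 0.412, -0.002]
force: [-1.9, 0.2, 7.7]
finger_gap: 0.0275
grip_force: 59.1
```

Request:
{"op": "arm_command", "data": {
  "moves": [
    {"slide": [0,0,0.3],"twist": [0,0,0],"jaw": 0},
    {"slide": [0,0,0.6],"twist": [0,0,0],"jaw": 0},
    {"slide": [0,0,0.9],"twist": [0,0,0],"jaw": 0},
    {"slide": [0,0,0.9],"twist": [0,0,0],"jaw": 0}
  ]
}}

```text
t: 9.28
position: [0.4719, 0.032, 0.1067]
ee_rot: [-3.114, 0.412, -0.003]
force: [-2.2, -0.7, 11.1]
finger_gap: 0.0274
grip_force: 59.2
```

Request:
{"op": "arm_command", "data": {
  "moves": [
    {"slide": [0,0,0.3],"twist": [0,0,0],"jaw": 0},
    {"slide": [0,0,0.6],"twist": [0,0,0],"jaw": 0},
    {"slide": [0,0,0.9],"twist": [0,0,0],"jaw": 0},
    {"slide": [0,0,0.9],"twist": [0,0,0],"jaw": 0}
  ]
}}

```text
t: 9.78
position: [0.4721, 0.032, 0.1059]
ee_rot: [-3.114, 0.412, -0.004]
force: [-2.3, -0.4, 11.2]
finger_gap: 0.0278
grip_force: 59.4
```

Request:
{"op": "arm_command", "data": {
  "moves": [
    {"slide": [-0.1,0,0.3],"twist": [0,0,0],"jaw": 0},
    {"slide": [-0.2,0,0.6],"twist": [0,0,0],"jaw": 0},
    {"slide": [-0.3,0,0.9],"twist": [0,0,0],"jaw": 0},
    {"slide": [-0.3,0,0.9],"twist": [0,0,0],"jaw": 0}
  ]
}}

```text
t: 10.28
position: [0.472, 0.032, 0.1047]
ee_rot: [-3.114, 0.412, -0.004]
force: [-1.9, -1.2, 7.4]
finger_gap: 0.0275
grip_force: 59.1
```

Request:
{"op": "arm_command", "data": {
  "moves": [
    {"slide": [-0.1,0,0.3],"twist": [0,0,0],"jaw": 0},
    {"slide": [-0.2,0,0.6],"twist": [0,0,0],"jaw": 0},
    {"slide": [-0.3,0,0.9],"twist": [0,0,0],"jaw": 0},
    {"slide": [-0.3,0,0.9],"twist": [0,0,0],"jaw": 0}
  ]
}}

```text
t: 10.78
position: [0.4703, 0.0321, 0.1022]
ee_rot: [3.114, -0.412, -0.002]
force: [1.2, -0.0, -2.6]
finger_gap: 0.0274
grip_force: 58.0
```

The click came through: force dropped to about zero at z=0.1022. Now press onto the seal.

Request:
{"op": "arm_command", "data": {
  "moves": [
    {"slide": [0.2,0,0.4],"twist": [0,0,0],"jaw": 0},
    {"slide": [0.4,0,0.8],"twist": [0,0,0],"jaw": 0},
    {"slide": [0.4,0,1.2],"twist": [0,0,0],"jaw": 0},
    {"slide": [0.4,0,1.2],"twist": [0,0,0],"jaw": 0}
  ]
}}

```text
t: 11.28
position: [0.4708, 0.032, 0.1013]
ee_rot: [3.114, -0.412, -0.001]
force: [-0.3, 0.4, -2.1]
finger_gap: 0.0278
grip_force: 58.0
```

Request:
{"op": "arm_command", "data": {
  "moves": [
    {"slide": [0,0,0.3],"twist": [0,0,0],"jaw": 0},
    {"slide": [0,0,0.6],"twist": [0,0,0],"jaw": 0},
    {"slide": [0,0,0.9],"twist": [0,0,0],"jaw": 0},
    {"slide": [0,0,0.9],"twist": [0,0,0],"jaw": 0}
  ]
}}

```text
t: 11.78
position: [0.4711, 0.032, 0.101]
ee_rot: [3.114, -0.412, 0.0]
force: [-2.1, 0.2, 4.3]
finger_gap: 0.0277
grip_force: 58.6
```

Request:
{"op": "arm_command", "data": {
  "moves": [
    {"slide": [0,0,0.3],"twist": [0,0,0],"jaw": 0},
    {"slide": [0,0,0.6],"twist": [0,0,0],"jaw": 0},
    {"slide": [0,0,0.6],"twist": [0,0,0],"jaw": 0}
  ]
}}

```text
t: 12.15
position: [0.4711, 0.032, 0.101]
ee_rot: [3.114, -0.412, 0.001]
force: [-3.0, 0.0, 10.5]
finger_gap: 0.0275
grip_force: 59.2
```

Request:
{"op": "arm_command", "data": {
  "moves": [
    {"slide": [0,0,0.2],"twist": [0,0,0],"jaw": 0},
    {"slide": [0,0,0.4],"twist": [0,0,0],"jaw": 0},
    {"slide": [0,0,0.4],"twist": [0,0,0],"jaw": 0}
  ]
}}

```text
t: 12.52
position: [0.4711, 0.032, 0.101]
ee_rot: [-3.114, 0.412, -0.001]
force: [-3.8, 0.2, 11.8]
finger_gap: 0.0275
grip_force: 59.5
```

Request:
{"op": "arm_command", "data": {
  "moves": [
    {"slide": [0,0,0.2],"twist": [0,0,0],"jaw": 0},
    {"slide": [0,0,0.4],"twist": [0,0,0],"jaw": 0},
    {"slide": [0,0,0.4],"twist": [0,0,0],"jaw": 0}
  ]
}}

```text
t: 12.9
position: [0.4711, 0.032, 0.1009]
ee_rot: [-3.114, 0.412, -0.002]
force: [-4.3, 0.6, 15.0]
finger_gap: 0.0276
grip_force: 59.8
```

```bash
python3 -c "
from h import *
go([.4714,.0318,.109],-.262)"
```

```text
t 12.9 at [0.4711 0.032  0.1009] F [-4.3  0.6 15. ] gap 0.0276 yaw [-2.60092550e-01 -9.65583674e-01 -1.81769680e-04] 
slide [ 0.3  0.1 -8.1] twist [-0.    -0.001 -0.001]
```

Request:
{"op": "arm_command", "data": {
  "moves": [
    {"slide": [0,0,0],"twist": [0,0,0],"jaw": 0},
    {"slide": [0,0,0],"twist": [0,0,0],"jaw": 0},
    {"slide": [0,0,0],"twist": [0,0,0],"jaw": 0},
    {"slide": [0,0,0],"twist": [0,0,0],"jaw": 0}
  ]
}}

```text
t: 13.4
position: [0.4712, 0.032, 0.101]
ee_rot: [-3.114, 0.412, -0.002]
force: [-4.7, -0.8, 15.2]
finger_gap: 0.0275
grip_force: 59.8
```

Request:
{"op": "arm_command", "data": {
  "moves": [
    {"slide": [0,0,0],"twist": [0,0,0],"jaw": 0},
    {"slide": [0,0,0],"twist": [0,0,0],"jaw": 0},
    {"slide": [0,0,0],"twist": [0,0,0],"jaw": 0},
    {"slide": [0,0,0],"twist": [0,0,0],"jaw": 0},
    {"slide": [0,0,0],"twist": [0,0,0],"jaw": 0},
    {"slide": [0,0,0],"twist": [0,0,0],"jaw": 0},
    {"slide": [0,0,0],"twist": [0,0,0],"jaw": 0},
    {"slide": [0,0,0],"twist": [0,0,0],"jaw": 0}
  ]
}}

```text
t: 14.4
position: [0.4712, 0.032, 0.101]
ee_rot: [-3.114, 0.412, -0.002]
force: [-5.8, -0.4, 16.2]
finger_gap: 0.0276
grip_force: 59.8
```

Held at about 17–18 N for 1.5 s. Now lift off.

Request:
{"op": "arm_command", "data": {
  "moves": [
    {"slide": [0,0,-1],"twist": [0,0,0],"jaw": 0},
    {"slide": [0,0,-3],"twist": [0,0,0],"jaw": 0},
    {"slide": [0,0,-8],"twist": [0,0,0],"jaw": 0},
    {"slide": [0,0,-15],"twist": [0,0,0],"jaw": 0},
    {"slide": [0,0,-27],"twist": [0,0,0],"jaw": 0},
    {"slide": [0,0,-45],"twist": [0,0,0],"jaw": 0},
    {"slide": [0,0,-57],"twist": [0,0,0],"jaw": 0},
    {"slide": [0,0,-57],"twist": [0,0,0],"jaw": 0}
  ]
}}

```text
t: 15.4
position: [0.4718, 0.032, 0.1573]
ee_rot: [-3.114, 0.412, -0.004]
force: [-0.8, 0.9, -1.7]
finger_gap: 0.0274
grip_force: 58.1
```

Run:
```python
from h import *
go([.518,-.181,.156],-.262)
s=env.read_camera("side")[:,:,::-1]
cv2.imwrite("pics/e.png",cv2.resize(s[185:285,244:324],(480,600),interpolation=cv2.INTER_CUBIC))
```

```text
t 15.4 at [0.4718 0.032  0.1573] F [-0.8  0.9 -1.7] gap 0.0274 yaw [-2.60172325e-01 -9.65561915e-01 -7.41487197e-04] 
slide [100.  193.7   1.4] twist [-0.001 -0.003 -0.001]
```

View pics/e.png

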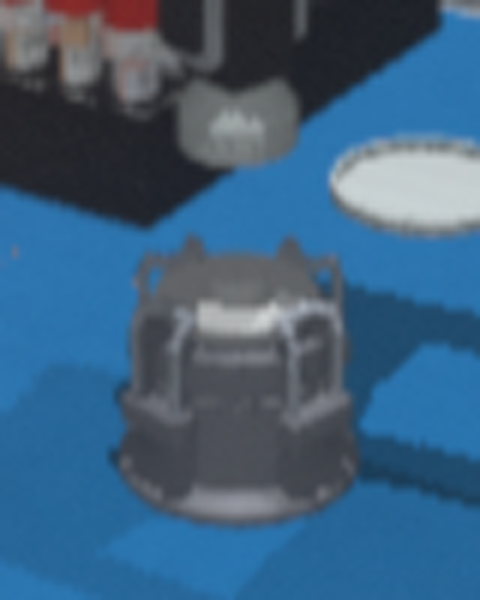

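The lid at about (240,285) in the crop now sits level below the clip bars, so it is home. Carrying the tool back to its tray.

Request:
{"op": "arm_command", "data": {
  "moves": [
    {"slide": [10,19,0],"twist": [0,0,0],"jaw": 0},
    {"slide": [28,54,0],"twist": [0,0,0],"jaw": 0},
    {"slide": [50,97,0],"twist": [0,0,0],"jaw": 0},
    {"slide": [72,140,0],"twist": [0,0,0],"jaw": 0},
    {"slide": [90,174,0],"twist": [0,0,0],"jaw": 0},
    {"slide": [99,191,10],"twist": [0,0,0],"jaw": 0},
    {"slide": [100,194,30],"twist": [0,0,0],"jaw": 0},
    {"slide": [100,194,60],"twist": [0,0,0],"jaw": 0}
  ]
}}

```text
t: 16.45
position: [0.517, -0.1811, 0.0951]
ee_rot: [-3.114, 0.413, -0.0]
force: [0.9, 0.1, -1.3]
finger_gap: 0.0277
grip_force: 58.2
```

```bash
python3 -c "
from h import *
env.read_camera('top')
go([.518,-.181,.037],-.262)"
```

```text
t 16.5 at [ 0.514  -0.1797  0.0907] F [-1.3 -0.1 -4.7] gap 0.0278 yaw [-0.26020495 -0.96555264 -0.00121693] 
slide [ 4.7  0.2 53.7] twist [-0.001  0.009 -0.001]
```

Request:
{"op": "arm_command", "data": {
  "moves": [
    {"slide": [0,0,0],"twist": [0,0,0],"jaw": 0},
    {"slide": [0,0,15],"twist": [0,0,0],"jaw": 0},
    {"slide": [0,0,30],"twist": [0,0,0],"jaw": 0},
    {"slide": [0,0,42],"twist": [0,0,0],"jaw": 0},
    {"slide": [0,0,48],"twist": [0,0,0],"jaw": 0},
    {"slide": [0,0,48],"twist": [0,0,0],"jaw": 0},
    {"slide": [0,0,48],"twist": [0,0,0],"jaw": 0}
  ]
}}

```text
t: 17.38
position: [0.5175, -0.1815, 0.0486]
ee_rot: [3.114, -0.412, 0.001]
force: [-0.3, -0.1, -1.3]
finger_gap: 0.0277
grip_force: 58.2
```

```bash
python3 -c "
from h import *
go([.518,-.181,.036],-.262)"
```

```text
t 17.375 at [ 0.5175 -0.1815  0.0486] F [-0.3 -0.1 -1.3] gap 0.0277 yaw [-2.60195287e-01 -9.65555998e-01  1.67900878e-04] 
slide [ 0.4 -0.6 12.6] twist [ 0.    -0.001 -0.001]
```

Request:
{"op": "arm_command", "data": {
  "moves": [
    {"slide": [0,0,4],"twist": [0,0,0],"jaw": 0},
    {"slide": [0,0,8],"twist": [0,0,0],"jaw": 0},
    {"slide": [0,0,10.5],"twist": [0,0,0],"jaw": 0},
    {"slide": [0,0,11.5],"twist": [0,0,0],"jaw": 0},
    {"slide": [0,0,11.5],"twist": [0,0,0],"jaw": 0},
    {"slide": [0,0,11.5],"twist": [0,0,0],"jaw": 0}
  ]
}}

```text
t: 18.12
position: [0.5172, -0.1814, 0.0368]
ee_rot: [3.114, -0.412, 0.0]
force: [0.3, -0.5, -1.1]
finger_gap: 0.0276
grip_force: 58.2
```

Request:
{"op": "arm_command", "data": {
  "moves": [
    {"slide": [0,0,0.4],"twist": [0,0,0],"jaw": 0},
    {"slide": [0,0,0.8],"twist": [0,0,0],"jaw": 0},
    {"slide": [0,0,0.8],"twist": [0,0,0],"jaw": 0}
  ]
}}

```text
t: 18.5
position: [0.5172, -0.1814, 0.036]
ee_rot: [3.114, -0.412, 0.0]
force: [-0.5, 0.3, -0.3]
finger_gap: 0.0272
grip_force: 58.4
```

Request:
{"op": "arm_command", "data": {
  "moves": [
    {"slide": [0,0,0.3],"twist": [0,0,0],"jaw": 0},
    {"slide": [0,0,0.5],"twist": [0,0,0],"jaw": 0},
    {"slide": [0,0,0.5],"twist": [0,0,0],"jaw": 0}
  ]
}}

```text
t: 18.88
position: [0.5172, -0.1814, 0.036]
ee_rot: [3.114, -0.412, 0.001]
force: [-1.2, -0.6, 5.4]
finger_gap: 0.0277
grip_force: 58.7
```

On the floor. Release and retreat upward.

Request:
{"op": "arm_command", "data": {
  "moves": [
    {"slide": [0,0,-0.3],"twist": [0,0,0],"jaw": 0.4},
    {"slide": [0,0,-0.3],"twist": [0,0,0],"jaw": 0.5},
    {"slide": [0,0,-0.3],"twist": [0,0,0],"jaw": 0.8},
    {"slide": [0,0,-0.3],"twist": [0,0,0],"jaw": 1},
    {"slide": [0,0,-0.3],"twist": [0,0,0],"jaw": 1},
    {"slide": [0,0,-0.3],"twist": [0,0,0],"jaw": 1}
  ],
  "squeeze": 20
}}

```text
t: 19.62
position: [0.5171, -0.1814, 0.0357]
ee_rot: [3.114, -0.412, 0.0]
force: [-0.2, 0.2, 0.5]
finger_gap: 0.0856
grip_force: 0.0
```

Request:
{"op": "arm_command", "data": {
  "moves": [
    {"slide": [0,0,-10],"twist": [0,0,0],"jaw": 1},
    {"slide": [0,0,-35],"twist": [0,0,0],"jaw": 1},
    {"slide": [0,0,-70],"twist": [0,0,0],"jaw": 1},
    {"slide": [0,0,-110],"twist": [0,0,0],"jaw": 1},
    {"slide": [0,0,-150],"twist": [0,0,0],"jaw": 1},
    {"slide": [0,0,-160],"twist": [0,0,0],"jaw": 1},
    {"slide": [0,0,-160],"twist": [0,0,0],"jaw": 1}
  ]
}}

```text
t: 20.5
position: [0.5171, -0.1813, 0.1961]
ee_rot: [3.114, -0.412, 0.002]
force: [0.8, 0.4, -0.3]
finger_gap: 0.0854
grip_force: 0.0
```

Run:
```python
from h import *
s=env.read_camera("side")[:,:,::-1]
cv2.imwrite("pics/f.png",cv2.resize(s[160:280,250:370],(600,600),interpolation=cv2.INTER_CUBIC))
```

```text
(no output)
```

View pics/f.png

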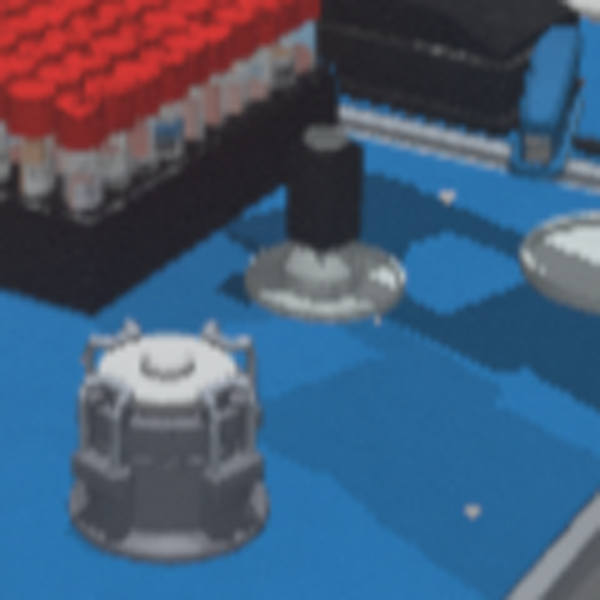

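The tool stands upright in its tray, cap at about (325,137) and foot at (320,270). The lid is level and seated under the clips at about (168,370). Handing in.

```bash
python3 -c "
from rig import env
print(env.finish_job())"
```

```text
the job is handed in; nothing more can be done
None
```

The job is handed in: the lid clicked home and was held at about 17–18 N for 1.5 s, and the tool stands upright in its tray; the hand-in call returned no verdict.

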